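Put the brushed-out plaster rasp away in its blade guard

TASK

The long rasp sits in the wooden brushing stand with its handle between the cheeks. Lift it out by the blade and lay it flat on the clear bench between the stand and the guard, let go, then take it by the handle and lower it into the metal blade guard, blade between the metal walls and lying flat on the base board, handle out in the open. Do not drop it, and leave the short rasp where it is.

Things in the scene. Friction and masses are not known exactly. Their poses are not given: they have to be found in the camera images.
- rasp: Long flat-soled rasp, loose, 0.25 kg, 240 mm long: steel blade 120 long, 30 wide, 24 mm high (dark tooth lines on top), brass band, wooden handle 120 long, 28 wide, 26 mm high. Origin: middle of the blade's underside; x to the blade's tip (at +60 mm), z up; handle from x = -60 to -180 mm; balance point about -45 mm. Grip across y. Starts level in the stand, sole 12 mm above the bench.
- stand: Wooden brushing stand, fixed. Plywood base 300 (x) x 110 (y) x 12 mm; origin centre of its underside; x roughly away from the robot. Wooden cheeks from x = -140 to 15 mm, 44 mm apart, 62 mm high over the bench, hold the rasp's handle (no room for fingers); the blade lies open. Stand and guard lie either side of y = 0, sides vary; the bench within 80 mm of y = 0, x 0.40 to 0.72 m, is clear.
- guard: Metal blade guard, fixed, on a plywood base 300 (x) x 110 (y) x 12 mm; origin centre of its underside; x roughly away from the robot. Aluminium walls from x = -15 to 140 mm, 48 mm apart (lips 60), 62 mm high over the bench, end wall beyond; no room for fingers beside the blade. Rasp is home with x along the guard's x and origin near (60, 0, 12) mm; its handle lies open.
- short_rasp: A second, short rasp of the same make, 150 mm long, 24 mm wide, lying on the bench out to the left or right of the work; not to be moved. Origin: middle of its blade's underside, x along it to the tip.
There are look-alikes about, which are no part of the job. What is shaped like the rasp but purple is not meant.

How it is judged:
On the way, in this order (a step that is already met when the one before it is completed fails the run):
1. the rasp lies flat on the bench itself, let go and at rest (height (world z) of rasp below 0.006 m and angle between rasp's own z axis and vertical below 0.12 rad and linear speed of rasp below 0.03 m/s and contact force between the fingers and rasp below 0.2 N), for 0.1 s.
2. the rasp lies flat in the guard, blade between the walls (x of rasp in the frame of guard between 0.035 and 0.09 m and y of rasp in the frame of guard between -0.015 and 0.015 m and z of rasp in the frame of guard below 0.018 m and angle between the x axis of rasp and the x axis of guard, either way round below 0.2 rad), for 0.1 s.
At the end, for the whole second after the job is handed in: The long rasp rests flat in the guard, let go: origin 35 to 90 mm along the guard's x, within 15 mm of its centre line, under 18 mm above the guard's origin, tilt under 0.12 rad, along the guard within 0.2 rad, still; blade between the walls, handle out in the open (all of step 2 and angle between rasp's own z axis and vertical below 0.12 rad and linear speed of rasp below 0.02 m/s); the robot touches nothing.
It fails at once if the long rasp is dropped (falls free of the fingers faster than 0.6 m/s, a fall of about 18 mm) (contact force between the fingers and rasp below 0.05 N and linear speed of rasp above 0.6 m/s).
It fails at once if the short rasp is moved by more than 30 mm (distance of short_rasp from where it was at the start of the episode above 0.03 m).
It also fails if it takes over 50 s, if anything falls off the work surface, if the arm or the gripper's body presses on something with over 40 N, if the wrist force passes 120 N, or if a joint passes its speed limit or range.

ROBOT

A 6-joint arm with a two-finger parallel gripper is mounted at the origin on the work surface. World frame = base frame: x ahead of the robot, y to its left, z up, the work surface at z = 0. Lengths are in m, angles in rad, forces in N, time in s.
With the tool pointing down it reaches from about 0.3 to 0.95 m from the base axis. Payload 3.1 kg.
Tool frame: the origin (TCP) lies on the centre line of the jaws, within the pads' length; the fingertips stand 25 mm ahead of it and the grasp point (between the pads) lies 6 mm ahead of it (arm.tip_reach is the distance from the TCP to the fingertips, in m); z points along the fingers, y is the line along which they close (so a half turn about z gives the same grasp; the last joint's range is limited). The gripper opens to 85 mm and grips with 20 to 120 N. Pads are 22 mm wide; open, the fingers measure 114 mm over their backs; the gripper's body (76 mm by 85 mm) begins 54 mm behind the grasp point. The pads swing forward as they close: fully open they stand 13 mm farther back than shut.
Start: joints at [-1.388, 0.308, 1.634, -0, 1.2, -0.07], TCP at [0.156, -0.605, 0.256] pointing down, gripper open.
Joint ranges: [-3.06, 3.06], [-0.79, 1.96], [0.05, 2.63], [-1.19, 4.34], [0.05, 2.64], [-2.94, 2.94]. Speed limits (rad/s): [2.79, 2.79, 3.14, 3.14, 3.14, 3.14].

INTERFACE

Orientations are given as a 3x3 rotation matrix whose columns are the frame's x, y, z axes.
In Python, from cell import arm gives the robot as it stands. The module is installed in compiled form; this text tells all that it offers.
- The arm moves only by the tool play_rows, never from a script. Its argument "targets" is a list that holds one entry, the list of rows, each a list of 5 numbers: the opening, from -1 (shut) to 1 (fully open), then the shift along the tool's x, y, z in mm, then the turn about the tool's z in rad. A call has 1 to 5 rows; each row is the pose to reach, as a shift and turn from the pose commanded when the call began, along the tool's axes at that moment; what a row does not reach only later rows make up. A row lasts 1/10 s, in which the tool goes at most 50 mm and 8.59 degrees, less where a joint would pass 70% of its speed; a pose out of reach is approached as far as the arm can. A call with a gripper value outside its range is refused whole. The fingers move at their own pace and stop on an object; the grip force is fixed at half the most. Time passes only in rows, so rows that repeat a pose let the fingers close. It gives the time, the measured TCP pose, the force, the opening and the grip force at its end, in the units of the state.
- arm.get_obs(): the state, without advancing time (a new reading comes with each control period).
- arm.snapshot(name): name is "side" or "top"; returns the picture (480x640x3 uint8, red, green, blue); there is no depth.
- arm.camera_params(name): a dict with "fx", "fy", "cx", "cy" (pixels), "rvec" (rotation vector, rad) and "tvec" (3), from world to camera coordinates, as OpenCV has them. Camera axes: x right, y down, z forward; pixel columns grow to the right and rows downward; lengths in m; the calibration is good to about 2 mm. A picture is of the moment at which its call begins. camera_params takes no time and is no camera call.
- arm.sign_off(): hands the job in; it is judged then, once.
Trained networks look in the newest picture that a camera, given by its name, has taken for a name from the list of things; names that differ only in an ending like _2 or _b are one class to them, and where a whole thing is asked for, a point or a joint stands for the part that bears it (a point fixed in the world has none). Each returns a list of dicts, best first, with "p" (0 to 1); they miss things now and then, are a little off and sometimes report something else, mostly with a low value. They report only what shows in the picture. A call takes as long as a camera call. They do not tell look-alikes from the thing itself.
- arm.regions_of(camera, label): "region" (480x640 bool, what is visible of it) and "pixel" ([row, column] in pixels, amid what is visible of it).
The state is a dict: "time_s": time; "qpos": joint angles; "joint_vel": joint speeds; "effort": joint torques, N m; "tcp_pos": TCP position; "tcp_rot": TCP orientation; "contact_force": force on the tool from outside, world axes, zero at the start; "wrist_torque": the same for the moment, N m; "width": finger opening in m; "grip_force": force on a finger pad.
Only numpy, scipy, OpenCV 4.12 (cv2) and the standard library are available. Lean on these libraries where they do the work, as an engineer would, in place of code of your own. Each camera call takes 0.05 s, during which the arm holds its last target. There are 200 camera calls.

## Working session

There is one attempt and no reset: what is moved stays moved. The work goes in short steps, Python scripts to look and compute and a tool call to move; the robot and the scene stay as the last step left them, time stands still between calls to the robot, and variables do not carry over. Pictures are saved under pics/ and viewed, at most 10 in all, crops included, and the job is handed in when it is done.

Besides the shell and the picture viewer there is one more tool, called as name(argument=value, ...) on one line, values as JSON. play_rows: Moves the arm, as the interface text tells. Its arguments: {"type":"object","properties":{"targets":{"type":"array"}},"required":["targets"]}

```bash
mkdir -p pics; cat > h.py <<'E'
import numpy as np, cv2
from cell import arm
def cam(n):
    p=arm.camera_params(n); K=np.array([[p['fx'],0,p['cx']],[0,p['fy'],p['cy']],[0,0,1.]])
    R=cv2.Rodrigues(np.array(p['rvec'],float))[0]; return K,R,np.array(p['tvec'],float).reshape(3)
def ray(n,rc,z):
    K,R,t=cam(n); d=R.T@np.linalg.solve(K,[rc[1],rc[0],1.]); c=-R.T@t
    return c+d*(z-c[2])/d[2]
def proj(n,P):
    K,R,t=cam(n); q=(K@(R@np.array(P,float).reshape(-1,3).T+t[:,None])).T; return q[:,:2]/q[:,2:]
def save(n,f,crop=None,s=1):
    im=arm.snapshot(n)[:,:,::-1]
    if crop: r0,r1,c0,c1=crop; im=im[r0:r1,c0:c1]
    cv2.imwrite('pics/'+f,cv2.resize(np.ascontiguousarray(im),None,fx=s,fy=s,interpolation=cv2.INTER_CUBIC))
E
python3 - <<'E'
from h import *
save('top','t0.png'); save('side','s0.png')
for n in('top','side'):
    K,R,t=cam(n); print(n,K[0,0],(-R.T@t).round(3),R[2].round(2))
    for l in('rasp','stand','guard','short_rasp'):
        for d in arm.regions_of(n,l):
            m=d['region'];ys,xs=np.nonzero(m);print(l,round(d['p'],2),np.round(d['pixel']),m.sum(),ys.min(),ys.max(),xs.min(),xs.max(),ray(n,d['pixel'],0.02).round(3))
E
```

```text
top 553.7645894626291 [3.800e-01 1.000e-03 1.211e+00] [ 0.1 -0.  -1. ]
rasp 0.91 [206. 210.] 1674 152 260 190 233 [0.567 0.229 0.02 ]
rasp 0.87 [359. 199.] 1664 340 375 139 251 [0.241 0.249 0.02 ]
rasp 0.67 [103. 353.] 1472 81 123 303 406 [ 0.795 -0.086  0.02 ]
stand 0.68 [218. 216.] 5464 140 283 169 256 [0.542 0.216 0.02 ]
guard 0.86 [219. 439.] 7005 149 290 410 467 [ 0.535 -0.268  0.02 ]
short_rasp 0.57 [242. 102.] 881 208 277 94 109 [0.492 0.461 0.02 ]
side 481.66389886609005 [0.266 0.817 0.99 ] [ 0.18 -0.64 -0.75]
rasp 0.98 [308. 254.] 992 287 335 220 306 [0.589 0.217 0.02 ]
rasp 0.91 [360. 392.] 1356 314 405 368 416 [0.244 0.269 0.02 ]
rasp 0.72 [216. 221.] 727 181 242 213 230 [ 0.788 -0.061  0.02 ]
stand 0.84 [320. 275.] 3984 276 363 204 330 [0.528 0.237 0.02 ]
guard 0.74 [187. 323.] 2984 157 209 276 378 [ 0.537 -0.254  0.02 ]
guard 0.3 [322. 278.] 3935 278 361 205 329 [0.521 0.238 0.02 ]
short_rasp 0.68 [415. 256.] 923 402 432 224 294 [0.496 0.464 0.02 ]
```

View pics/t0.png

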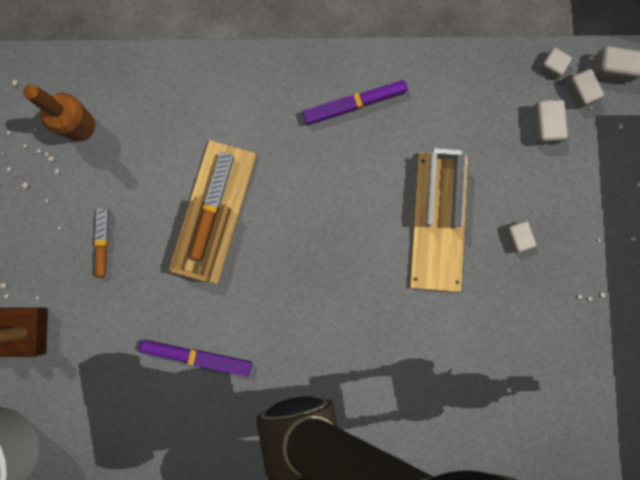

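View pics/s0.png

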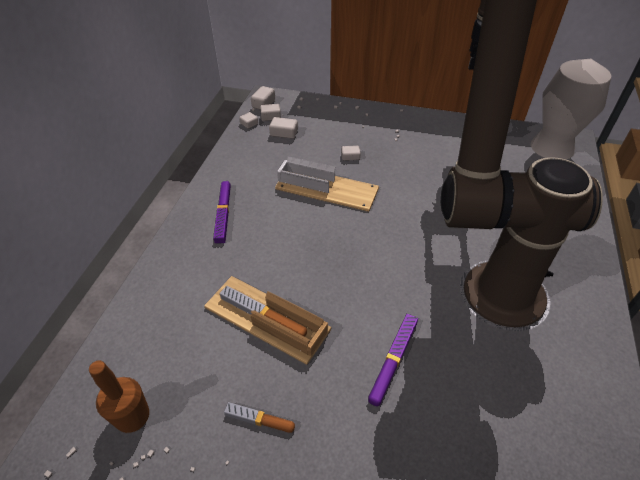

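The top picture shows three rasp shapes. The one at (206,210), steel and wood, lies in the stand. Those at (359,199) and (103,353) are purple and not meant. The short rasp is at (242,102) and the guard at (219,439). I'll confirm in an enlarged crop.

```bash
python3 - <<'E'
from h import *
save('top','t1.png',(130,300,160,480),2.5)
E
```

```text
(no output)
```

View pics/t1.png

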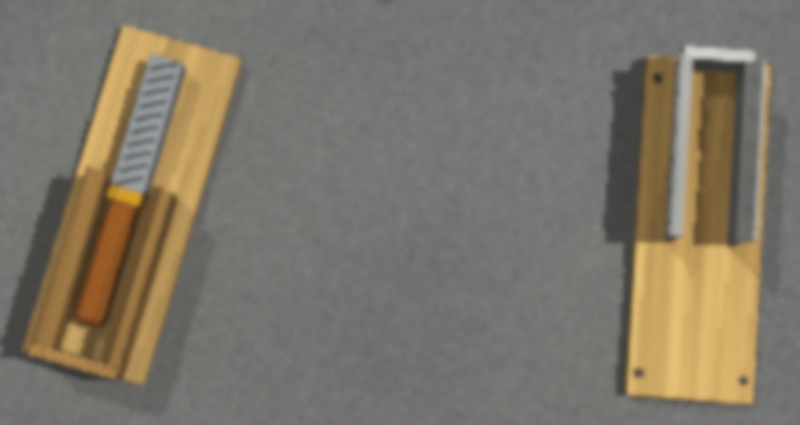

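The crop confirms it: steel blade with tooth lines, brass band and wooden handle between the wooden cheeks, blade from (165,60) to (127,190) in the crop. The guard's base corners are at (646,55), (770,65), (753,404) and (626,396).

```bash
python3 - <<'E'
from h import *
from scipy.optimize import least_squares
def fit(model,px,x0):
    px=(np.array(px,float)+.5)/2.5-.5+[160,130]; M=np.array(model,float)
    f=lambda p:(proj('top',np.c_[p[0]+np.cos(p[2])*M[:,0]-np.sin(p[2])*M[:,1],p[1]+np.sin(p[2])*M[:,0]+np.cos(p[2])*M[:,1],M[:,2]])-px).ravel()
    r=least_squares(f,x0); return r.x.round(4), r.fun.round(1)
print('stand',fit([[.15,.055,.012],[.15,-.055,.012],[-.15,-.055,.012]],[(122,26),(241,60),(144,384)],[.54,.22,0]))
print('guard',fit([[.15,.055,.012],[.15,-.055,.012],[-.15,-.055,.012],[-.15,.055,.012]],[(646,55),(770,65),(753,404),(626,396)],[.54,-.26,0]))
print('rasp',fit([[.06,.015,.036],[.06,-.015,.036],[-.06,.015,.036],[-.06,-.015,.036],[-.18,0,.036]],[(149,56),(184,64),(111,188),(145,194),(90,325)],[.55,.22,0]))
for d in arm.regions_of('side','rasp')[:1]: pass
o=arm.get_obs();print(o['tcp_pos'].round(4) if hasattr(o['tcp_pos'],'round') else o['tcp_pos'],np.round(o['tcp_rot'],3),o['time_s'],o['width'])
E
```

```text
stand (array([ 0.5578,  0.2244, -0.2835]), array([ 0. , -0.3,  0.1, -0.7, -0.2,  0.9]))
guard (array([ 0.5318, -0.2701, -0.0837]), array([-0.1,  0.2,  0. , -0.2,  0.1,  0.3, -0. , -0.3]))
rasp (array([ 0.6226,  0.2079, -0.2694]), array([ 0.3, -0.6, -0.3, -0.3,  0.2, -0.4,  0.1,  0.7, -0.2,  0.6]))
[ 0.1563 -0.6051  0.2563] [[ 0.968  0.25   0.   ]
 [ 0.25  -0.968  0.   ]
 [ 0.    -0.    -1.   ]] 0.6 0.08544783563704904
```

```bash
cat >> h.py <<'E'
def go(x,y,z,yaw=None):
    o=arm.get_obs(); R=np.array(o['tcp_rot']); d=R.T@(np.array([x,y,z])-o['tcp_pos'])*1000
    cy=np.arctan2(R[1,0],R[0,0]); print('tcp',np.round(o['tcp_pos'],4),'yaw',cy.round(3),'tilt',np.round(R[:,2],3),'q',np.round(o['qpos'],2),'t',round(o['time_s'],2))
    print('shift mm',d.round(1),'turn',None if yaw is None else round(cy-yaw,3))
E
python3 - <<'E'
from h import *
print(arm.tip_reach); go(.5927,.2162,.256,-.2694)
E
```

```text
0.025
tcp [ 0.1563 -0.6051  0.2563] yaw 0.253 tilt [ 0.  0. -1.] q [-1.39  0.31  1.63  0.    1.2  -0.07] t 0.6
shift mm [ 6.280e+02 -6.861e+02  3.000e-01] turn 0.522
```

play_rows(targets=[[[1,33,-36,0,0.1],[1,66,-72,0,0.2],[1,99,-108,0,0.3],[1,132,-144,0,0.4],[1,165,-180,0,0.522]]])

```text
time_s: 1.1
tcp_pos: [0.2717, -0.388, 0.2565]
tcp_rot: [[0.963, -0.271, 0.001], [-0.271, -0.963, -0.001], [0.001, 0.0, -1.0]]
contact_force: [0.6, -0.7, -0.4]
width: 0.0855
grip_force: 0.0
```

```bash
python3 -c "
from h import *
go(.5927,.2162,.256,-.2694)"
```

```text
tcp [ 0.2717 -0.388   0.2565] yaw -0.275 tilt [ 0.001 -0.001 -1.   ] q [-1.05  0.01  1.98  0.    1.15  0.79] t 1.1
shift mm [ 1.452e+02 -6.686e+02  4.000e-01] turn -0.005
```

play_rows(targets=[[[1,10,-48,0,0],[1,21,-96,0,0],[1,31,-144,0,0],[1,42,-192,0,0],[1,52,-240,0,0]]])

```text
time_s: 1.6
tcp_pos: [0.3858, -0.1704, 0.2568]
tcp_rot: [[0.964, -0.266, 0.002], [-0.266, -0.964, -0.001], [0.002, 0.0, -1.0]]
contact_force: [-0.3, -0.2, 0.0]
width: 0.0853
grip_force: 0.0
```

play_rows(targets=[[[1,10,-48,0,0],[1,21,-96,0,0],[1,31,-144,0,0],[1,42,-192,0,0],[1,52,-240,0,0]]])

```text
time_s: 2.1
tcp_pos: [0.4998, 0.0475, 0.2568]
tcp_rot: [[0.964, -0.266, 0.001], [-0.266, -0.964, -0.0], [0.001, -0.0, -1.0]]
contact_force: [0.6, -0.6, 0.5]
width: 0.0852
grip_force: 0.0
```

```bash
python3 -c "
from h import *
go(.5927,.2162,.12,-.2694)"
```

```text
tcp [0.4998 0.0475 0.2568] yaw -0.269 tilt [ 0.001 -0.    -1.   ] q [ 0.01  0.07  1.92 -0.    1.15  1.85] t 2.1
shift mm [  44.6 -187.3  136.8] turn 0.001
```

play_rows(targets=[[[1,11,-47,0,0],[1,22,-94,0,0],[1,33,-140,10,0],[1,44,-187,25,0],[1,44,-187,65,0]]])

```text
time_s: 2.6
tcp_pos: [0.5973, 0.2204, 0.1958]
tcp_rot: [[0.965, -0.262, 0.014], [-0.262, -0.965, 0.006], [0.012, -0.01, -1.0]]
contact_force: [0.3, -0.1, -0.0]
width: 0.0858
grip_force: 0.0
```

```bash
python3 -c "
from h import *
go(.5927,.2162,.041,-.2694)
save('top','t2.png',(130,300,130,350),3.5); save('side','s2.png',(240,400,170,370),3.5)"
```

```text
tcp [0.5973 0.2204 0.1958] yaw -0.265 tilt [ 0.014  0.006 -1.   ] q [0.28 0.38 1.66 0.   1.08 2.12] t 2.6
shift mm [ -5.2   6.8 154.7] turn 0.004
```

View pics/s2.png

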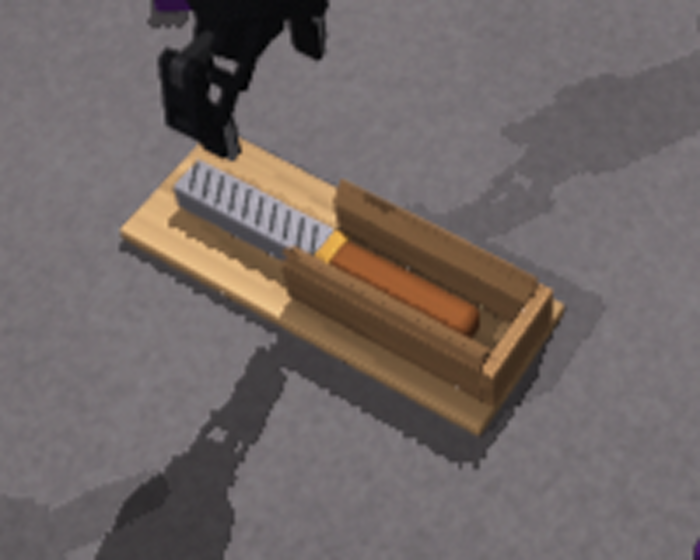

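The side crop shows the gripper still above the stand. The rasp is undisturbed, its blade tip corners at (176,188) and (200,160) in the crop. I'll settle and cross-check with the side view.

play_rows(targets=[[[1,0,0,40,0],[1,0,0,60,0],[1,0,0,60,0],[1,0,0,60,0]]])

```text
time_s: 3.1
tcp_pos: [0.5916, 0.2136, 0.1325]
tcp_rot: [[0.964, -0.267, 0.001], [-0.267, -0.964, 0.0], [0.001, -0.0, -1.0]]
contact_force: [0.3, -0.2, 0.1]
width: 0.0854
grip_force: 0.0
```

```bash
python3 -c "
from h import *
go(.5927,.2162,.041,-.2694)
for c,z in (((176,188),.036),((200,160),.036),((318,256),.036)):
    p=ray('side',(c[1]/3.5+240,c[0]/3.5+170),z); d=p[:2]-[.6226,.2079]; a=-.2694; print(p.round(4),'rasp frame',np.round([np.cos(a)*d[0]+np.sin(a)*d[1],-np.sin(a)*d[0]+np.cos(a)*d[1]],4))
"
```

```text
tcp [0.5916 0.2136 0.1325] yaw -0.27 tilt [ 0.001  0.    -1.   ] q [ 0.28  0.45  1.71 -0.    0.98  2.12] t 3.1
shift mm [ 0.3 -2.8 91.5] turn -0.001
[0.6781 0.2066 0.036 ] rasp frame [0.0538 0.0135]
[0.6709 0.1796 0.036 ] rasp frame [ 0.0541 -0.0144]
[0.5632 0.2353 0.036 ] rasp frame [-0.0645  0.0106]
```

play_rows(targets=[[[1,2,-2,25,0],[1,2,-2,50,0],[1,2,-2,70,0],[1,2,-2,80,0],[1,2,-2,80,0]]])

```text
time_s: 3.6
tcp_pos: [0.5938, 0.2152, 0.0517]
tcp_rot: [[0.964, -0.266, -0.0], [-0.266, -0.964, -0.0], [-0.0, 0.0, -1.0]]
contact_force: [-0.8, 0.7, 0.1]
width: 0.0853
grip_force: 0.0
```

play_rows(targets=[[[1,0,0,6,0],[1,0,0,12,0],[1,0,0,12,0]]])

```text
time_s: 3.9
tcp_pos: [0.5935, 0.2154, 0.0393]
tcp_rot: [[0.964, -0.266, -0.0], [-0.266, -0.964, -0.0], [-0.0, 0.0, -1.0]]
contact_force: [-0.8, 0.2, 0.9]
width: 0.0855
grip_force: 0.0
```

play_rows(targets=[[[-1,0,0,0,0],[-1,0,0,0,0],[-1,0,0,0,0],[-1,0,0,0,0],[-1,0,0,0,0]]])

```text
time_s: 4.4
tcp_pos: [0.5941, 0.2155, 0.0398]
tcp_rot: [[0.964, -0.266, 0.001], [-0.266, -0.964, 0.0], [0.001, -0.001, -1.0]]
contact_force: [1.1, -0.9, 2.7]
width: 0.0291
grip_force: 60.6
```

play_rows(targets=[[[-1,0,0,-5,0],[-1,0,0,-15,0],[-1,0,0,-30,0],[-1,0,0,-50,0],[-1,0,0,-70,0]]])

```text
time_s: 4.9
tcp_pos: [0.5935, 0.2154, 0.1107]
tcp_rot: [[0.964, -0.266, 0.0], [-0.266, -0.964, 0.0], [0.0, -0.0, -1.0]]
contact_force: [-0.2, -0.7, -2.9]
width: 0.029
grip_force: 59.9
```

play_rows(targets=[[[-1,0,0,-20,0],[-1,0,0,-40,0],[-1,0,0,-40,0]]])

```text
time_s: 5.2
tcp_pos: [0.5965, 0.2163, 0.1542]
tcp_rot: [[0.964, -0.266, 0.008], [-0.266, -0.964, 0.002], [0.007, -0.005, -1.0]]
contact_force: [0.7, 0.3, -1.9]
width: 0.029
grip_force: 60.1
```

```bash
python3 -c "
from h import *
go(.592,.0,.15,-.0837)
save('side','s3.png',(180,380,170,370),3)"
```

```text
tcp [0.5965 0.2163 0.1542] yaw -0.269 tilt [ 0.008  0.002 -1.   ] q [0.28 0.43 1.69 0.   1.01 2.12] t 5.2
shift mm [ 53.2 209.7   3.6] turn -0.185
```

View pics/s3.png

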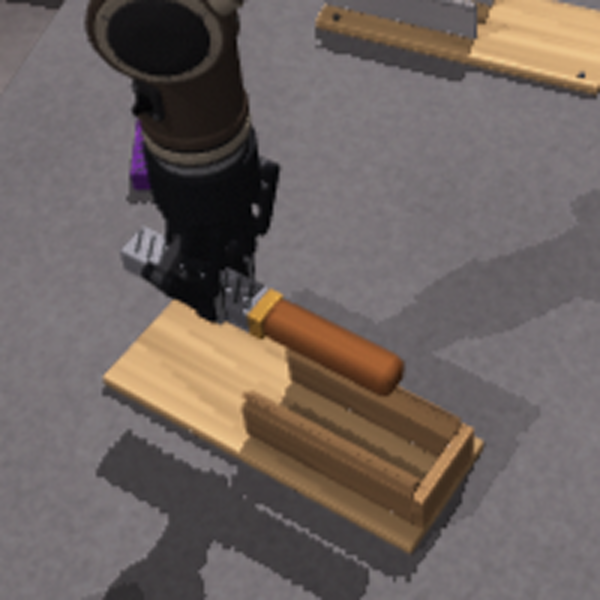

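The picture shows the rasp held level by its blade, its handle end (390,375) clear above the cheeks. I'll carry it to y = 0.

play_rows(targets=[[[-1,10,40,0,-0.04],[-1,20,80,0,-0.08],[-1,30,120,0,-0.12],[-1,40,165,0,-0.16],[-1,50,210,0,-0.185]]])

```text
time_s: 5.75
tcp_pos: [0.5846, -0.0017, 0.148]
tcp_rot: [[0.997, -0.082, -0.002], [-0.082, -0.997, 0.0], [-0.002, -0.0, -1.0]]
contact_force: [0.4, -0.1, -1.7]
width: 0.0287
grip_force: 60.2
```

play_rows(targets=[[[-1,0,0,20,0],[-1,0,0,45,0],[-1,0,0,70,0],[-1,0,0,90,0],[-1,0,0,90,0]]])

```text
time_s: 6.25
tcp_pos: [0.5815, -0.0002, 0.0548]
tcp_rot: [[0.996, -0.084, -0.01], [-0.084, -0.996, 0.001], [-0.01, 0.0, -1.0]]
contact_force: [-0.9, 0.0, -3.8]
width: 0.0288
grip_force: 60.2
```

```bash
python3 -c "
from h import *
go(.592,.0,.028,-.0837); print(arm.get_obs()['contact_force'])"
```

```text
tcp [ 5.815e-01 -2.000e-04  5.480e-02] yaw -0.084 tilt [-0.01   0.001 -1.   ] q [-0.08  0.49  1.84  0.    0.81  1.58] t 6.25
shift mm [10.7 -1.  26.7] turn -0.001
[-0.91381894  0.03147414 -3.76178331]
```

play_rows(targets=[[[-1,0,0,8,0],[-1,0,0,14,0],[-1,0,0,20,0],[-1,0,0,23,0],[-1,0,0,23,0]]])

```text
time_s: 6.75
tcp_pos: [0.5857, -0.0003, 0.0361]
tcp_rot: [[0.996, -0.084, -0.0], [-0.084, -0.996, 0.0], [-0.0, 0.0, -1.0]]
contact_force: [0.1, -0.2, -2.5]
width: 0.0289
grip_force: 60.3
```

play_rows(targets=[[[-1,0,0,2,0],[-1,0,0,3,0],[-1,0,0,3,0]]])

```text
time_s: 7.05
tcp_pos: [0.586, -0.0003, 0.0333]
tcp_rot: [[0.996, -0.084, 0.0], [-0.084, -0.996, -0.0], [0.0, 0.0, -1.0]]
contact_force: [1.0, -0.5, -2.8]
width: 0.0288
grip_force: 60.3
```

play_rows(targets=[[[-1,0,0,2,0],[-1,0,0,4,0],[-1,0,0,4,0]]])

```text
time_s: 7.35
tcp_pos: [0.5856, -0.0003, 0.0289]
tcp_rot: [[0.996, -0.084, -0.001], [-0.084, -0.996, 0.0], [-0.001, 0.0, -1.0]]
contact_force: [-1.2, -0.3, -3.3]
width: 0.0285
grip_force: 60.3
```

play_rows(targets=[[[-1,0,0,1,0],[-1,0,0,2,0],[-1,0,0,2,0]]])

```text
time_s: 7.65
tcp_pos: [0.586, -0.0003, 0.0278]
tcp_rot: [[0.996, -0.084, -0.0], [-0.084, -0.996, 0.0], [-0.0, 0.0, -1.0]]
contact_force: [-1.3, 0.9, 2.3]
width: 0.0287
grip_force: 60.7
```

play_rows(targets=[[[-0.2,0,0,0,0],[0.2,0,0,0,0],[0.6,0,0,0,0],[1,0,0,0,0],[1,0,0,0,0]]])

```text
time_s: 8.15
tcp_pos: [0.586, -0.0003, 0.0273]
tcp_rot: [[0.996, -0.084, 0.0], [-0.084, -0.996, -0.0], [0.0, -0.0, -1.0]]
contact_force: [-0.5, 0.7, -0.3]
width: 0.0856
grip_force: 0.0
```

play_rows(targets=[[[1,0,0,-10,0],[1,0,0,-30,0],[1,0,0,-60,0],[1,0,0,-90,0],[1,0,0,-90,0]]])

```text
time_s: 8.65
tcp_pos: [0.5901, -0.0006, 0.123]
tcp_rot: [[0.996, -0.084, 0.011], [-0.084, -0.996, -0.001], [0.011, -0.0, -1.0]]
contact_force: [-0.1, 0.1, 0.0]
width: 0.0855
grip_force: 0.0
```

```bash
python3 -c "
from h import *
save('top','t4.png',(140,290,260,420),5); save('side','s4.png',(160,340,220,400),3)
for n in ('top','side'):
  for d in arm.regions_of(n,'rasp'): print(n,d['p'],d['pixel'],ray(n,d['pixel'],.024))
"
```

```text
top 0.69 [103.8, 353.3] [ 0.79227378 -0.08558058  0.024     ]
top 0.56 [359.8, 195.5] [0.23967221 0.25580806 0.024     ]
side 0.95 [249.2, 290.6] [0.55708566 0.01484674 0.024     ]
side 0.85 [358.9, 393.8] [0.24114013 0.26817557 0.024     ]
side 0.8 [214.0, 223.5] [ 0.78236257 -0.06580775  0.024     ]
```

View pics/t4.png

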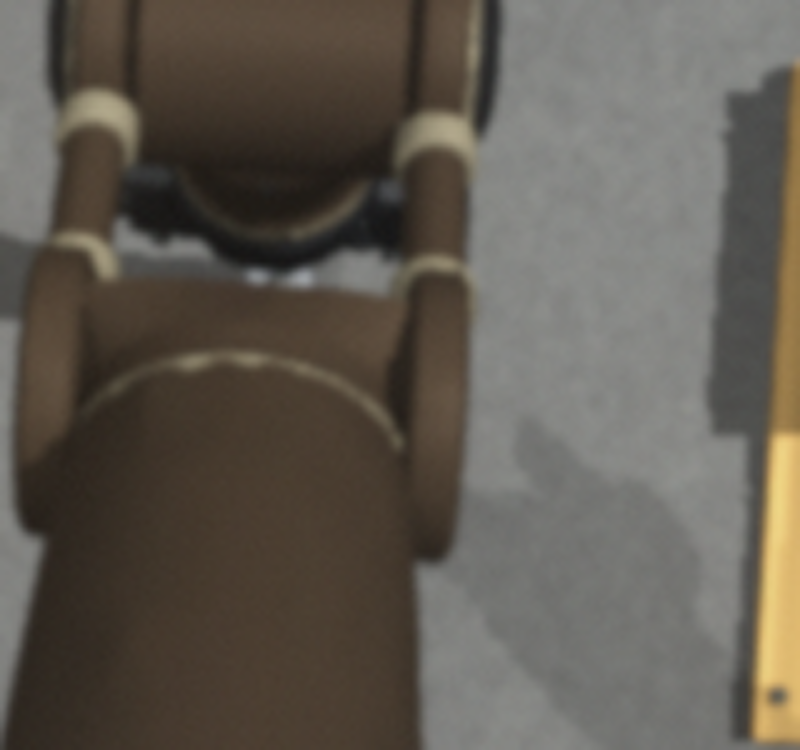

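View pics/s4.png

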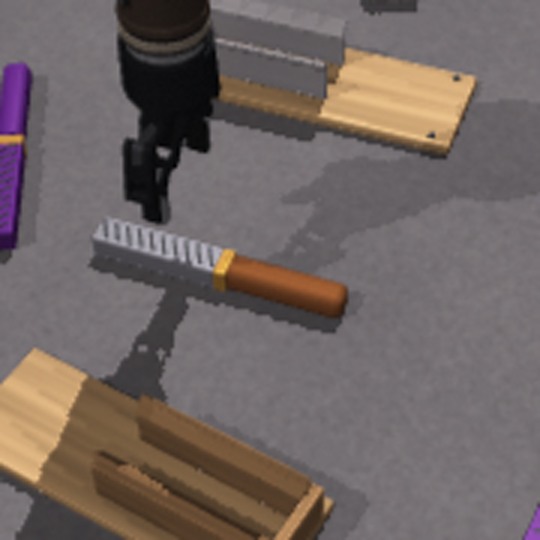

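The side crop shows the rasp flat on the bench and let go: blade tip at (100,235), band at (225,268), handle end at (345,297). The arm hides it from the top camera. Next I'll go to the handle.

```bash
python3 -c "
from h import *
go(.524,.005,.0275,-.0837)
for c,z in (((95,238),.024),((107,218),.024),((216,262),.024),((346,290),.015)):
    print(c,ray('side',(c[1]/3+160,c[0]/3+220),z).round(4))"
```

```text
tcp [ 5.849e-01 -3.000e-04  1.165e-01] yaw -0.084 tilt [-0.002  0.    -1.   ] q [-0.07  0.4   1.82  0.    0.92  1.58] t 8.85
shift mm [-60.9  -0.1  89.1] turn -0.001
(95, 238) [0.6703 0.007  0.024 ]
(107, 218) [ 0.6682 -0.0193  0.024 ]
(216, 262) [0.5554 0.0075 0.024 ]
(346, 290) [0.4369 0.003  0.015 ]
```

play_rows(targets=[[[1,-25,0,0,0],[1,-50,0,0,0],[1,-61,0,20,0],[1,-61,0,40,0],[1,-61,0,40,0]]])

```text
time_s: 9.35
tcp_pos: [0.5207, 0.0051, 0.0734]
tcp_rot: [[0.996, -0.084, -0.009], [-0.084, -0.996, 0.001], [-0.009, 0.0, -1.0]]
contact_force: [0.2, -0.3, 0.9]
width: 0.0853
grip_force: 0.0
```

play_rows(targets=[[[1,0,0,15,0],[1,0,0,30,0],[1,0,0,40,0],[1,0,0,40,0],[1,0,0,40,0]]])

```text
time_s: 9.85
tcp_pos: [0.525, 0.0048, 0.0369]
tcp_rot: [[0.996, -0.084, -0.001], [-0.084, -0.996, 0.0], [-0.001, -0.0, -1.0]]
contact_force: [0.1, -0.2, 0.1]
width: 0.0855
grip_force: 0.0
```

```bash
python3 -c "
from h import *
go(.524,.005,.0275,-.0837)"
```

```text
tcp [0.525  0.0048 0.0369] yaw -0.084 tilt [-0.001  0.    -1.   ] q [-0.07  0.44  1.98  0.    0.72  1.58] t 9.85
shift mm [-1.  -0.1  9.4] turn -0.001
```

play_rows(targets=[[[1,-1,0,5,0],[1,-1,0,9,0],[1,-1,0,9,0],[-1,-1,0,9,0],[-1,-1,0,9,0]]])

```text
time_s: 10.35
tcp_pos: [0.5243, 0.0049, 0.0285]
tcp_rot: [[0.996, -0.084, 0.0], [-0.084, -0.996, -0.0], [0.0, -0.0, -1.0]]
contact_force: [-0.4, -0.2, -0.5]
width: 0.0591
grip_force: 0.0
```

play_rows(targets=[[[-1,0,0,0,0],[-1,0,0,0,0],[-1,0,0,0,0]]])

```text
time_s: 10.65
tcp_pos: [0.5246, 0.0049, 0.0287]
tcp_rot: [[0.996, -0.084, 0.001], [-0.084, -0.996, -0.0], [0.001, -0.0, -1.0]]
contact_force: [0.3, 0.2, 3.3]
width: 0.0268
grip_force: 60.8
```

play_rows(targets=[[[-1,0,0,-5,0],[-1,0,0,-15,0],[-1,0,0,-30,0],[-1,0,0,-50,0],[-1,0,0,-75,0]]])

```text
time_s: 11.15
tcp_pos: [0.5232, 0.0049, 0.1041]
tcp_rot: [[0.996, -0.084, -0.002], [-0.084, -0.996, 0.0], [-0.002, 0.0, -1.0]]
contact_force: [0.3, 0.4, -2.0]
width: 0.0264
grip_force: 60.0
```

play_rows(targets=[[[-1,0,0,-20,0],[-1,0,0,-30,0],[-1,0,0,-30,0],[-1,0,0,-30,0]]])

```text
time_s: 11.55
tcp_pos: [0.5237, 0.0049, 0.1331]
tcp_rot: [[0.996, -0.084, -0.0], [-0.084, -0.996, 0.0], [-0.0, 0.0, -1.0]]
contact_force: [0.3, -0.4, -3.1]
width: 0.0269
grip_force: 60.0
```

```bash
python3 -c "
from h import *
a=-.0837; gx=-.037
go(.5318+gx*np.cos(a),-.2701+gx*np.sin(a),.133,a)
save('side','s5.png',(120,320,180,420),2.8)"
```

```text
tcp [0.5237 0.0049 0.1331] yaw -0.084 tilt [-0.  0. -1.] q [-0.07  0.27  1.96 -0.    0.91  1.58] t 11.55
shift mm [-5.800e+00  2.734e+02  2.000e-01] turn -0.0
```

View pics/s5.png

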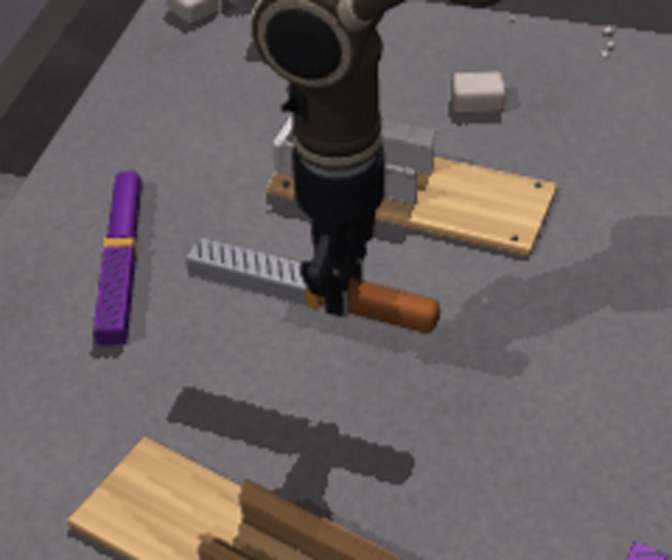

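The picture shows the rasp held by the handle, about level: tip at (192,250), band at (313,298), handle end at (435,312). I'll check the droop by projection.

```bash
python3 -c "
from h import *
a=-.0837;T=np.array([.5237,.0049]);c,s=np.cos(a),np.sin(a)
for tilt in (0,.05,.1):
  P=[]
  for x,y,z in ((.152,.015,.024),(.152,-.015,.024),(.152,.015,0),(-.088,0,.026)):
    zz=.1044+z-tilt*x; P.append([T[0]+c*x-s*y,T[1]+s*x+c*y,zz])
  print(tilt,((proj('side',P)-[180,120])*2.8).round(0).tolist())
"
```

```text
0 [[182.0, 256.0], [196.0, 235.0], [185.0, 275.0], [436.0, 306.0]]
0.05 [[183.0, 262.0], [197.0, 241.0], [186.0, 280.0], [437.0, 302.0]]
0.1 [[184.0, 268.0], [198.0, 247.0], [187.0, 286.0], [437.0, 299.0]]
```

play_rows(targets=[[[-1,0,30,0,0],[-1,-1,70,0,0],[-1,-2,115,0,0],[-1,-3,160,0,0],[-1,-4,200,0,0]]])

```text
time_s: 12.1
tcp_pos: [0.5019, -0.1955, 0.1317]
tcp_rot: [[0.996, -0.084, -0.003], [-0.084, -0.996, 0.001], [-0.003, -0.001, -1.0]]
contact_force: [0.5, -0.0, -1.7]
width: 0.0271
grip_force: 60.1
```

play_rows(targets=[[[-1,-1,35,0,0],[-1,-2,60,0,0],[-1,-2,73,0,0],[-1,-2,73,0,0],[-1,-2,73,0,0]]])

```text
time_s: 12.6
tcp_pos: [0.4946, -0.2655, 0.1323]
tcp_rot: [[0.996, -0.084, -0.002], [-0.084, -0.996, 0.002], [-0.002, -0.002, -1.0]]
contact_force: [0.7, -0.3, -3.7]
width: 0.0267
grip_force: 60.2
```

```bash
python3 -c "
from h import *
a=-.0837; gx=-.037
go(.5318+gx*np.cos(a),-.2701+gx*np.sin(a),.040,a)
save('top','t6.png',(130,300,380,500),3.5)
save('side','s6.png',(110,240,240,420),3.5)
A=cv2.imread('pics/t6.png');B=cv2.imread('pics/s6.png');h=max(A.shape[0],B.shape[0]);s=.75
A=cv2.resize(A,None,fx=s,fy=s);B=cv2.resize(B,None,fx=s,fy=s);o=np.zeros((460,A.shape[1]+B.shape[1],3),np.uint8);o[:A.shape[0],:A.shape[1]]=A;o[:B.shape[0],A.shape[1]:]=B;print(A.shape,B.shape);cv2.imwrite('pics/c6.png',o)"
```

```text
tcp [ 0.4946 -0.2655  0.1323] yaw -0.084 tilt [-0.002  0.002 -1.   ] q [-0.57  0.34  1.87  0.    0.93  1.08] t 12.6
shift mm [ 0.6  1.7 92.3] turn -0.001
(446, 315, 3) (341, 472, 3)
```

View pics/c6.png

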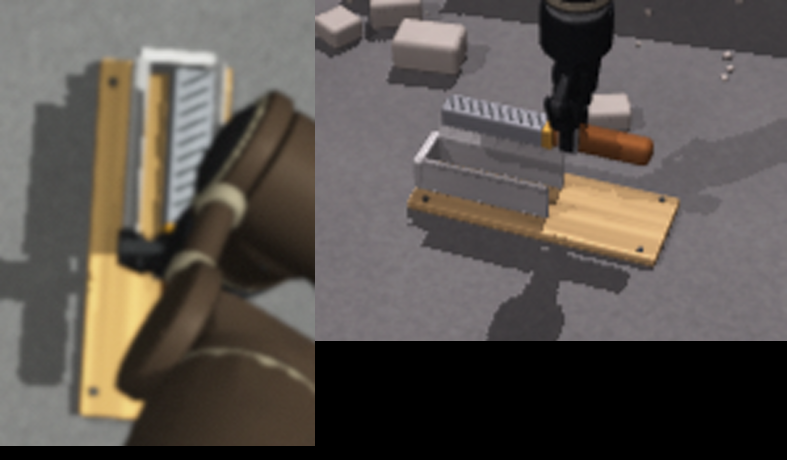

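The top crop shows the blade, tip at (194,68), over the guard channel and shifted right by its height. The side crop shows it above the walls and level. I'll check numerically.

```bash
python3 -c "
from h import *
for c in ((175,68),(213,68),(167,222)):
    p=ray('top',(c[1]/2.625+130,c[0]/2.625+380),.128); d=p[:2]-[.5318,-.2701]; a=-.0837
    print(p.round(4),'guard frame',np.round([np.cos(a)*d[0]+np.sin(a)*d[1],-np.sin(a)*d[0]+np.cos(a)*d[1]],4))"
```

```text
[ 0.6476 -0.2627  0.128 ] guard frame [0.1148 0.0171]
[ 0.6474 -0.2916  0.128 ] guard frame [ 0.117  -0.0117]
[ 0.5296 -0.2529  0.128 ] guard frame [-0.0036  0.0169]
```

play_rows(targets=[[[-1,0,2,10,0],[-1,0,2,25,0],[-1,0,2,40,0],[-1,0,2,55,0],[-1,0,2,55,0]]])

```text
time_s: 13.2
tcp_pos: [0.4924, -0.2668, 0.0745]
tcp_rot: [[0.996, -0.084, -0.006], [-0.084, -0.996, 0.004], [-0.007, -0.004, -1.0]]
contact_force: [-0.6, 0.2, -2.5]
width: 0.0269
grip_force: 60.1
```

play_rows(targets=[[[-1,0,0,10,0],[-1,0,0,20,0],[-1,0,0,28,0],[-1,0,0,32,0],[-1,0,0,32,0]]])

```text
time_s: 13.7
tcp_pos: [0.4945, -0.2683, 0.0455]
tcp_rot: [[0.996, -0.084, -0.001], [-0.084, -0.996, 0.001], [-0.001, -0.001, -1.0]]
contact_force: [-0.8, -0.1, -1.9]
width: 0.0265
grip_force: 60.2
```

play_rows(targets=[[[-1,0,0,2,0],[-1,0,0,3,0],[-1,0,0,3,0]]])

```text
time_s: 14.0
tcp_pos: [0.4952, -0.2688, 0.0435]
tcp_rot: [[0.996, -0.084, 0.0], [-0.084, -0.996, -0.0], [0.0, 0.0, -1.0]]
contact_force: [-0.5, 1.0, -3.1]
width: 0.0268
grip_force: 60.2
```

play_rows(targets=[[[-1,0,0,1,0],[-1,0,0,2,0],[-1,0,0,2,0],[-1,0,0,2,0]]])

```text
time_s: 14.4
tcp_pos: [0.495, -0.2686, 0.0413]
tcp_rot: [[0.996, -0.084, -0.0], [-0.084, -0.996, 0.0], [-0.0, -0.0, -1.0]]
contact_force: [0.3, 0.5, -3.0]
width: 0.0267
grip_force: 60.2
```

play_rows(targets=[[[-1,0,0,1,0],[-1,0,0,1,0],[-1,0,0,1,0]]])

```text
time_s: 14.7
tcp_pos: [0.4952, -0.2687, 0.0408]
tcp_rot: [[0.996, -0.084, 0.0], [-0.084, -0.996, -0.0], [0.0, 0.0, -1.0]]
contact_force: [-1.4, 1.4, 2.1]
width: 0.0269
grip_force: 60.6
```

play_rows(targets=[[[-0.2,0,0,0,0],[0.2,0,0,0,0],[0.6,0,0,0,0],[1,0,0,0,0],[1,0,0,0,0]]])

```text
time_s: 15.2
tcp_pos: [0.4951, -0.2687, 0.0403]
tcp_rot: [[0.996, -0.084, 0.0], [-0.084, -0.996, -0.0], [0.0, 0.0, -1.0]]
contact_force: [-0.7, -0.7, 0.3]
width: 0.0854
grip_force: 0.0
```

play_rows(targets=[[[1,0,0,-10,0],[1,0,0,-30,0],[1,0,0,-60,0],[1,0,0,-100,0],[1,0,0,-140,0]]])

```text
time_s: 15.7
tcp_pos: [0.4946, -0.2684, 0.1819]
tcp_rot: [[0.996, -0.084, -0.001], [-0.084, -0.996, 0.0], [-0.001, -0.0, -1.0]]
contact_force: [1.4, 0.2, -0.3]
width: 0.0854
grip_force: 0.0
```

play_rows(targets=[[[1,-40,-20,0,0],[1,-80,-40,0,0],[1,-120,-60,0,0],[1,-120,-60,0,0],[1,-120,-60,0,0]]])

```text
time_s: 16.2
tcp_pos: [0.38, -0.1984, 0.1808]
tcp_rot: [[0.996, -0.084, 0.001], [-0.084, -0.996, -0.001], [0.001, 0.001, -1.0]]
contact_force: [0.4, 0.0, 0.9]
width: 0.0853
grip_force: 0.0
```

```bash
python3 -c "
from h import *
o=arm.get_obs();print(o['tcp_pos'],o['contact_force'],o['width'],o['time_s'])
save('top','t7.png',(130,300,380,500),2.625)
save('side','s7.png',(110,240,240,420),2.625)
A=cv2.imread('pics/t7.png');B=cv2.imread('pics/s7.png');o=np.zeros((460,A.shape[1]+B.shape[1],3),np.uint8);o[:A.shape[0],:A.shape[1]]=A;o[:B.shape[0],A.shape[1]:]=B;cv2.imwrite('pics/c7.png',o)"
```

```text
[ 0.37996871 -0.19837112  0.18082586] [0.41547146 0.03398731 0.85233928] 0.08534593095296493 16.2
```

View pics/c7.png

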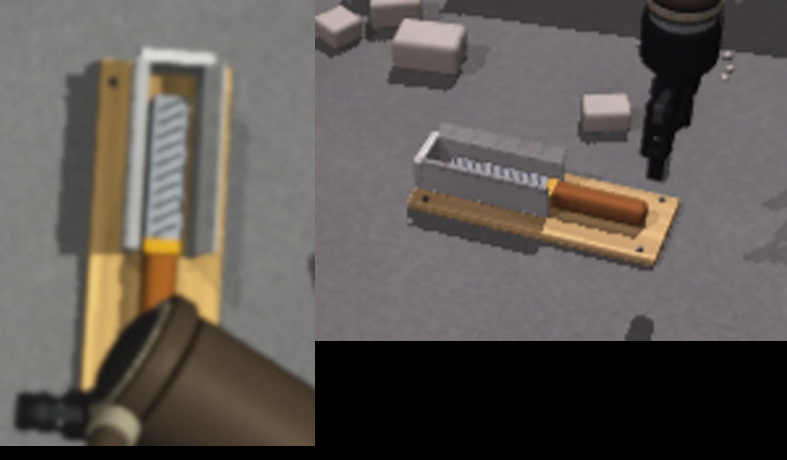

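The blade lies between the walls, tip at (170,97) and band at (162,246). The handle is out in the open and the arm is clear.

```bash
python3 -c "
from h import *
for c in ((153,97),(188,97),(146,240),(180,240)):
    p=ray('top',(c[1]/2.625+130,c[0]/2.625+380),.036); d=p[:2]-[.5318,-.2701]; a=-.0837
    print(np.round([np.cos(a)*d[0]+np.sin(a)*d[1],-np.sin(a)*d[0]+np.cos(a)*d[1]],4))
print(arm.sign_off())"
```

```text
[0.1137 0.0135]
[ 0.1158 -0.0152]
[-0.0052  0.0128]
[-0.0031 -0.0148]
the job is handed in; nothing more can be done
None
```

The long rasp lies flat in the guard, let go. It sits about 55 mm along the guard's x and 1 mm off its centre line by the top camera. It was laid on the bench and released on the way, the short rasp was never approached, and the job was handed in at about 16 s; no verdict came back.

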